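# Clamp the heatsink that matches the sample

### The job

Swing the cam clamp's lever fully open, take from the three bins the heatsink of the same shape as the sample that lies on the clipboard, and set it down (do not drop it) in the clamp's bed between the end stops, finned bar to the fence and tabs to the jaw. Then swing the lever shut until the jaw grips the heatsink firmly against the fence, and let go. Leave the samples, the other two heatsinks and everything else on the bench where they are.

Things in the scene. Friction and masses are not known exactly. Their poses are not given: they have to be found in the camera images.
- heatsink_left_bar (a point): Loose heatsink in a bin, with one tab, at the bar's own -x end (left, seen from above with the bar away from you and the tab towards you). Point: middle of its finned bar, half-way up, 18 mm above its underside; x along the bar, tabs to -y, z up. Grasp across the bar's 18 mm width, above the tabs.
- heatsink_left: The same heatsink: plain aluminium, 160 g, flat. Three-finned bar 96 mm long (x), 18 wide (y), 36 high; each tab is 26 mm wide, 10 thick and stands out 36 mm to -y from the bar's foot (54 mm deep over all). Origin: on the underside, middle of the 96 x 54 outline, 18 mm to -y of the bar's middle line; axes as above.
- heatsink_right_bar (a point): Loose heatsink in a bin, with one tab, at the bar's own +x end (right, seen from above with the bar away from you and the tab towards you), the mirror image of left. Point: middle of its finned bar, half-way up, 18 mm above its underside; x along the bar, tabs to -y, z up. Grasp across the bar's 18 mm width, above the tabs.
- heatsink_right: The same heatsink: plain aluminium, 160 g, flat. Three-finned bar 96 mm long (x), 18 wide (y), 36 high; each tab is 26 mm wide, 10 thick and stands out 36 mm to -y from the bar's foot (54 mm deep over all). Origin: on the underside, middle of the 96 x 54 outline, 18 mm to -y of the bar's middle line; axes as above.
- heatsink_double_bar (a point): Loose heatsink in a bin, with two tabs, one at each end of the bar, a square U. Point: middle of its finned bar, half-way up, 18 mm above its underside; x along the bar, tabs to -y, z up. Grasp across the bar's 18 mm width, above the tabs.
- heatsink_double: The same heatsink: plain aluminium, 160 g, flat. Three-finned bar 96 mm long (x), 18 wide (y), 36 high; each tab is 26 mm wide, 10 thick and stands out 36 mm to -y from the bar's foot (54 mm deep over all). Origin: on the underside, middle of the 96 x 54 outline, 18 mm to -y of the bar's middle line; axes as above.
- sample_left_bar (a point): Sample heatsink of the same sizes: one tab, at the bar's own -x end (left, seen from above with the bar away from you and the tab towards you). Match it only if it lies on the clipboard (the other two samples lie in the grey tray at the robot's near left). Middle of its bar, axes as for the others.
- sample_right_bar (a point): Sample heatsink of the same sizes: one tab, at the bar's own +x end (right, seen from above with the bar away from you and the tab towards you), the mirror image of left. Match it only if it lies on the clipboard (the other two samples lie in the grey tray at the robot's near left). Middle of its bar, axes as for the others.
- sample_double_bar (a point): Sample heatsink of the same sizes: two tabs, one at each end of the bar, a square U. Match it only if it lies on the clipboard (the other two samples lie in the grey tray at the robot's near left). Middle of its bar, axes as for the others.
- job_card_top (a point): Brown clipboard with a white sheet, 118 x 128 x 6 mm, steel clip at its far edge, at the robot's near right: middle of its top. The sample to be matched lies on it.
- bin_1_floor (a point): Low open black bin, fixed, 140 (x) x 138 mm outside, walls 4 mm thick, 34 mm high at back and sides, 20 mm at the front (-x). Middle of its inner floor, 5 mm above the bench. One heatsink lies in it. One of the bins stands between two white rails of a board fixture, which hang 50 to 64 mm above the bench.
- bin_2_floor (a point): Low open black bin, fixed, 140 (x) x 138 mm outside, walls 4 mm thick, 34 mm high at back and sides, 20 mm at the front (-x). Middle of its inner floor, 5 mm above the bench. One heatsink lies in it. One of the bins stands between two white rails of a board fixture, which hang 50 to 64 mm above the bench.
- bin_3_floor (a point): Low open black bin, fixed, 140 (x) x 138 mm outside, walls 4 mm thick, 34 mm high at back and sides, 20 mm at the front (-x). Middle of its inner floor, 5 mm above the bench. One heatsink lies in it. One of the bins stands between two white rails of a board fixture, which hang 50 to 64 mm above the bench.
- clamp_bed (a point): Cam clamp, fixed, grey base 128 x 144 mm: middle of its flat bed, 12 mm above the bench. At +y a steel fence, face 27 mm from here; end stops 110 mm apart at x = -55 and +55 mm; all 10 mm above the bed. The jaw comes from -y. A clamped heatsink's axes are parallel to these: bar on the fence (its middle at y = +18 mm), tabs to the jaw.
- jaw_face (a point): Middle of the face of the sliding steel jaw, 92 mm wide, top 15 mm above the bed. Relative to the bed point it is at y = -40 mm with the lever fully open and moves to +y by 13 mm per rad of the lever; it meets a fully home heatsink's tabs at y = -27 mm.
- clamp_lever (a joint): Lever angle (rad) about its upright pivot: 0 fully open, growing counterclockwise from above as it closes; 1.5 shut with nothing in it, about 1.0 when a heatsink is gripped. Friction: about 3 N at the knob; stays where it is left. At 0 it points 165 degrees counterclockwise from the bed's x axis.
- clamp_pivot (a point): Point on the lever's upright pivot axis, 72 mm to the bed's -y from the bed point, 60 mm above the bench.
- lever_knob (a point): Centre of the lever's black upright knob, 63 mm above the bench: 22 mm across, from 38 to 88 mm above the bench, 80 mm from the pivot axis. Take or push it from above. Tall filled stock bins (up to 190 mm) stand to the left beyond it.
- cleaner_bottle: bystander: white dropper bottle with a red tip, 55 mm across, 122 mm high, origin under its centre
- esd_brush: bystander: wooden brush, 140 mm long, 14 wide, lying along its y, origin under the centre
- screwdriver: bystander: screwdriver with red handle, 178 mm long, 23 mm high, lying along its y, origin under the centre

How it is judged:
On the way, in this order (a step that is already met when the one before it is completed fails the run):
1. the clamp's lever is swung open (value of joint clamp_lever below 0.3 rad), for 0.1 s.
2. the heatsink of the sample's shape is set down in the clamp's bed by the gripper (not dropped in) (((horizontal distance between sample_left_bar and job_card_top below 0.07 m and x of heatsink_left_bar in the frame of clamp_bed between -0.012 and 0.012 m and y of heatsink_left_bar in the frame of clamp_bed between 0 and 0.024 m and z of heatsink_left_bar in the frame of clamp_bed below 0.026 m and contact force between the fingers and heatsink_left above 0.5 N) or (horizontal distance between sample_right_bar and job_card_top below 0.07 m and x of heatsink_right_bar in the frame of clamp_bed between -0.012 and 0.012 m and y of heatsink_right_bar in the frame of clamp_bed between 0 and 0.024 m and z of heatsink_right_bar in the frame of clamp_bed below 0.026 m and contact force between the fingers and heatsink_right above 0.5 N) or (horizontal distance between sample_double_bar and job_card_top below 0.07 m and x of heatsink_double_bar in the frame of clamp_bed between -0.012 and 0.012 m and y of heatsink_double_bar in the frame of clamp_bed between 0 and 0.024 m and z of heatsink_double_bar in the frame of clamp_bed below 0.026 m and contact force between the fingers and heatsink_double above 0.5 N))), for 0.05 s.
At the end, for the whole second after the job is handed in: The heatsink shaped like the job card's sample lies in the clamp, tabs to the jaw, bar within 3 mm of the fence, 0.06 rad of parallel and 11 mm of mid-bed; jaw face within 28.8 mm of the bed point, lever beyond 0.8; the others are in bins (bar within 70 mm of a bin's middle) (value of joint clamp_lever above 0.8 rad and y of jaw_face in the frame of clamp_bed above -0.0288 m and ((horizontal distance between sample_left_bar and job_card_top below 0.07 m and x of heatsink_left_bar in the frame of clamp_bed between -0.011 and 0.011 m and y of heatsink_left_bar in the frame of clamp_bed between 0.0155 and 0.0215 m and z of heatsink_left_bar in the frame of clamp_bed between 0.014 and 0.022 m and angle between the x axis of heatsink_left_bar and the x axis of clamp_bed, either way round below 0.06 rad and (horizontal distance between heatsink_right_bar and bin_1_floor below 0.07 m or horizontal distance between heatsink_right_bar and bin_2_floor below 0.07 m or horizontal distance between heatsink_right_bar and bin_3_floor below 0.07 m) and (horizontal distance between heatsink_double_bar and bin_1_floor below 0.07 m or horizontal distance between heatsink_double_bar and bin_2_floor below 0.07 m or horizontal distance between heatsink_double_bar and bin_3_floor below 0.07 m)) or (horizontal distance between sample_right_bar and job_card_top below 0.07 m and x of heatsink_right_bar in the frame of clamp_bed between -0.011 and 0.011 m and y of heatsink_right_bar in the frame of clamp_bed between 0.0155 and 0.0215 m and z of heatsink_right_bar in the frame of clamp_bed between 0.014 and 0.022 m and angle between the x axis of heatsink_right_bar and the x axis of clamp_bed, either way round below 0.06 rad and (horizontal distance between heatsink_left_bar and bin_1_floor below 0.07 m or horizontal distance between heatsink_left_bar and bin_2_floor below 0.07 m or horizontal distance between heatsink_left_bar and bin_3_floor below 0.07 m) and (horizontal distance between heatsink_double_bar and bin_1_floor below 0.07 m or horizontal distance between heatsink_double_bar and bin_2_floor below 0.07 m or horizontal distance between heatsink_double_bar and bin_3_floor below 0.07 m)) or (horizontal distance between sample_double_bar and job_card_top below 0.07 m and x of heatsink_double_bar in the frame of clamp_bed between -0.011 and 0.011 m and y of heatsink_double_bar in the frame of clamp_bed between 0.0155 and 0.0215 m and z of heatsink_double_bar in the frame of clamp_bed between 0.014 and 0.022 m and angle between the x axis of heatsink_double_bar and the x axis of clamp_bed, either way round below 0.06 rad and (horizontal distance between heatsink_left_bar and bin_1_floor below 0.07 m or horizontal distance between heatsink_left_bar and bin_2_floor below 0.07 m or horizontal distance between heatsink_left_bar and bin_3_floor below 0.07 m) and (horizontal distance between heatsink_right_bar and bin_1_floor below 0.07 m or horizontal distance between heatsink_right_bar and bin_2_floor below 0.07 m or horizontal distance between heatsink_right_bar and bin_3_floor below 0.07 m)))); the robot touches nothing.
It fails at once if a bystander (bottle, brush, screwdriver) is moved by more than 40 mm, or the bottle falls over (distance of any of cleaner_bottle, esd_brush, screwdriver from where it was at the start of the episode above 0.04 m or angle between cleaner_bottle's own z axis and vertical above 0.5 rad).
It also fails if it takes over 50 s, if anything falls off the work surface, if the arm or the gripper's body presses on something with over 40 N, if the wrist force passes 120 N, or if a joint passes its speed limit or range.

### The arm

A 7-joint arm with a two-finger parallel gripper is mounted at the origin on the work surface; the furniture and walls round the work are solid. World frame = base frame: x ahead of the robot, y to its left, z up, the work surface at z = 0. Lengths are in m, angles in rad, forces in N, time in s.
With the tool pointing down it reaches from about 0.4 to 0.85 m from the base axis. Payload 4.5 kg.
Tool frame: the origin (TCP) lies at the very end of the fingers, on their centre line; the grasp point (between the pads) lies env.tcp_to_grasp behind it (env.tcp_to_grasp is the distance from the TCP to the grasp point, in m); z points along the fingers, y is the line along which they close (so a half turn about z gives the same grasp; the last joint's range is limited). The gripper opens to 85 mm and grips with 20 to 120 N. Pads are 22 mm wide; open, the fingers measure 114 mm over their backs; the gripper's body (76 mm by 85 mm) begins 54 mm behind the grasp point. The pads swing forward as they close: fully open they stand 13 mm farther back than shut.
Start: joints at [-1.243, 0.689, -0.195, 1.565, 0.157, 0.902, -0.215], TCP at [0.181, 0.598, 0.231] pointing down, gripper open.
Joint ranges: [-3.01, 3.01], [-0.46, 2.08], [-1.47, 1.51], [0.13, 2.56], [-1, 4.14], [0.04, 2.09], [-2.66, 2.66]. Speed limits (rad/s): [2.57, 2.57, 3.14, 3.14, 3.14, 3.14, 3.14].

### API

Orientations are given as a unit quaternion [w, x, y, z].
In Python, from bench import status, vision, order, env gives the robot as it stands.
- The arm moves only by the shell command python3 -m jog 'ROWS' [FORCE]. ROWS is JSON, a list of rows, each an object with "translation": the shift along the world's x, y, z in m, a list of three; "twist": the turn, a rotation vector about the world's x, y, z in rad, a list of three; "gripper": the finger opening in m, from 0 to 0.0854. A call has 1 to 12 rows; each row shifts and turns the commanded pose from where the row before left it; what a row does not reach is not made up. A row lasts 1/12 s, in which the tool goes at most 41.7 mm and 7.16 degrees, less where a joint would pass 70% of its speed; a pose out of reach is approached as far as the arm can. A call is refused whole if a number of a shift passes 0.0417 or a number of a turn 0.125, either way. A call with a gripper value outside its range is refused whole. The fingers move at their own pace and stop on an object; FORCE is the grip in N (left out, the last holds). Time passes only in rows, so rows that do not move let the fingers close. It gives the time, the measured TCP pose, the force, the opening and the grip force at its end, in the units of the state.
- status.get_obs(): the state, without advancing time (a new reading comes with each control period).
- vision.get_image(name): name is "scene" or "top" or "wrist"; returns (picture, depth): 384x512x3 uint8, red, green, blue; 384x512 float32, m along the optical axis (not along the pixel's ray), 0 where there is no reading.
- vision.camera_params(name): a dict with "camera_matrix" (3x3 intrinsics, pixels), "view" (4x4, takes a point from world to camera coordinates). Camera axes: x right, y up, looking along -z (the intrinsics and any distortion apply to the point x, -y, -z); pixel columns grow to the right and rows downward; lengths in m; the calibration is good to about 2 mm. A picture is of the moment at which its call begins: read the wrist's pose just before it. camera_params takes no time and is no camera call; for the wrist camera it gives the pose at the moment of the call.
- order.close_job(): hands the job in; it is judged then, once.
The state is a dict: "time": time; "joint_positions": joint angles; "qvel": joint speeds; "effort": joint torques, N m; "tool_pos": TCP position; "tool_rot": TCP orientation; "force": force on the tool from outside, world axes, zero at the start; "moment": the same for the moment, N m; "gripper_width": finger opening in m; "grip_force": force on a finger pad.
Only numpy, scipy, OpenCV 4.12 (cv2) and the standard library are available. Lean on these libraries where they do the work, as an engineer would, in place of code of your own. Each camera call takes 0.05 s, during which the arm holds its last target. There are 200 camera calls.

## Working session

There is one attempt and no reset: what is moved stays moved. The work goes in short steps, Python scripts to look and compute and a shell command to move; the robot and the scene stay as the last step left them, time stands still between calls to the robot, and variables do not carry over. Pictures are saved under pics/ and viewed, at most 10 in all, crops included, and the job is handed in when it is done.

```bash
mkdir -p pics; ls; python3 - <<'E'
from bench import status, vision, order, env
import cv2,numpy as np
o=status.get_obs()
for k,v in o.items(): print(k,np.round(v,4))
print(env.tcp_to_grasp)
for n in ["scene","top"]:
    p,d=vision.get_image(n); np.savez(f"pics/{n}0.npz",p=p,d=d)
    cv2.imwrite(f"pics/{n}0.png",cv2.resize(p[:,:,::-1],(800,600),interpolation=cv2.INTER_CUBIC))
    c=vision.camera_params(n);print(np.round(c["camera_matrix"],2),np.round(c["view"],3),c.keys())
E
```

```text
pics
time 0.0
joint_positions [-1.2432  0.69   -0.1945  1.5664  0.1573  0.9025 -0.2151]
qvel [ 0.0009 -0.0001 -0.0006  0.0005  0.0008  0.0015  0.0017]
effort [-5.00000e-04 -5.39627e+01 -1.26650e+00 -1.58543e+01  9.20000e-03
  9.50000e-03 -0.00000e+00]
tool_pos [0.1808 0.5976 0.2305]
tool_rot [-1.000e-04  1.464e-01  9.892e-01 -9.000e-04]
force [-0.5748  0.1874 -0.2732]
moment [ 0.0169 -0.0028 -0.0136]
grip_force 0.0
gripper_width 0.0854
0.0187
[[476.6    0.   258.43]
 [  0.   476.6  193.29]
 [  0.     0.     1.  ]] [[ 0.729 -0.685 -0.014 -0.409]
 [ 0.435  0.447  0.782 -0.313]
 [-0.529 -0.576  0.623 -1.216]
 [ 0.     0.     0.     1.   ]] dict_keys(['camera_matrix', 'view'])
[[387.22   0.   257.01]
 [  0.   387.22 189.76]
 [  0.     0.     1.  ]] [[-0.02  -1.    -0.001  0.02 ]
 [ 0.976 -0.02   0.215 -0.565]
 [-0.215  0.003  0.977 -0.997]
 [ 0.     0.     0.     1.   ]] dict_keys(['camera_matrix', 'view'])
```

View pics/top0.png

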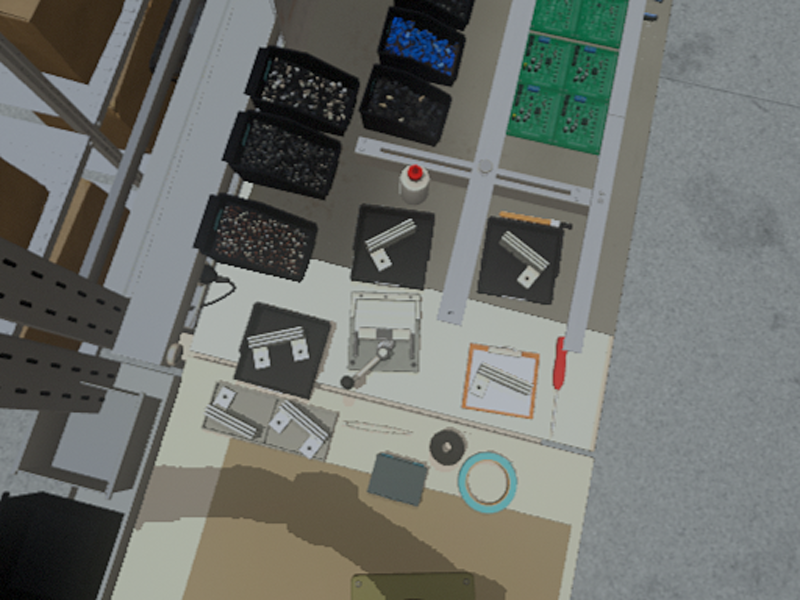

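View pics/scene0.png

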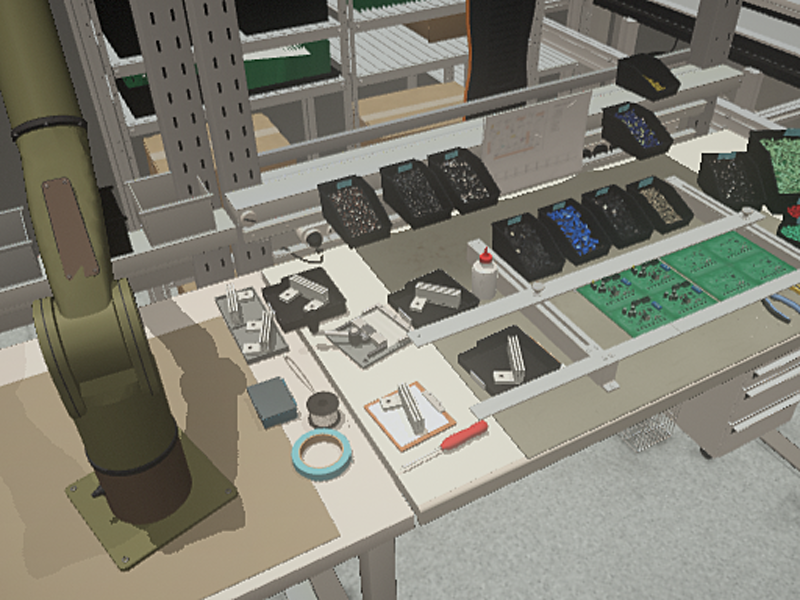

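The top picture shows the clipboard sample at (503,385), a bar with its tab at the near left end, so left-type. The matching part is in the bin at (393,247), bar (390,235), tab (380,260). The double is at (278,342) and the right-type is between the rails at (525,258). The clamp is at (385,330), with its pivot near (385,350) and knob at (347,382).

```bash
cat > h.py <<'E'
import numpy as np,cv2
from bench import status,vision,env
def shot(n,tag):
    c=vision.camera_params(n); o=status.get_obs(); p,d=vision.get_image(n)
    np.savez(f"pics/{tag}.npz",p=p,d=d,K=c["camera_matrix"],V=c["view"]); return o
def load(tag):
    z=np.load(f"pics/{tag}.npz"); return z["p"],z["d"],z["K"],z["V"]
def cloud(tag):
    p,d,K,V=load(tag); v,u=np.mgrid[:384,:512]
    P=np.stack([(u-K[0,2])/K[0,0]*d,-(v-K[1,2])/K[1,1]*d,-d],-1)
    W=(P-V[:3,3])@V[:3,:3]; W[d<=0]=np.nan; return W
def atz(tag,u,v,z):
    p,d,K,V=load(tag); r=np.array([(u-K[0,2])/K[0,0],-(v-K[1,2])/K[1,1],-1])@V[:3,:3]
    c=-V[:3,:3].T@V[:3,3]; return c+r*(z-c[2])/r[2]
def tri(obs): # list of (tag,u,v)
    A=np.zeros((3,3));b=np.zeros(3)
    for t,u,v in obs:
        a=atz(t,u,v,0);c=atz(t,u,v,.2);r=(c-a)/np.linalg.norm(c-a);M=np.eye(3)-np.outer(r,r);A+=M;b+=M@a
    return np.linalg.solve(A,b)
def crop(tag,x0,y0,x1,y1,s):
    p=load(tag)[0]; return cv2.resize(p[y0:y1,x0:x1,::-1],None,fx=s,fy=s,interpolation=cv2.INTER_CUBIC)
E
python3 - <<'E'
from h import *
o=shot("top","top1"); W=cloud("top1")
for n,(u,v) in dict(knob=(347,382),piv=(385,350),fence=(385,297),bed=(383,318),barL=(390,235),tabL=(380,260),binL=(393,247),bottle=(413,175),rail=(462,270),railarm=(400,150),stock=(260,210),card=(500,410),sbar=(503,378)).items():
    print(n,np.round(W[int(v/1.5625),int(u/1.5625)],3))
a=crop("top1",200,125,300,250,4.8);b=crop("top1",290,210,350,275,5)
im=np.zeros((600,790,3),np.uint8);im[:,:480]=a;im[:325,485:785]=b;cv2.imwrite("pics/c1.png",im)
E
```

```text
knob [0.418 0.102 0.087]
piv [0.474 0.041 0.045]
fence [0.574 0.04  0.02 ]
bed [0.538 0.044 0.013]
barL [0.686 0.029 0.043]
tabL [0.647 0.048 0.013]
binL [0.673 0.025 0.005]
bottle [ 0.775 -0.015  0.101]
rail [ 0.612 -0.096  0.067]
railarm [0.848 0.006 0.05 ]
stock [0.692 0.238 0.164]
card [ 0.369 -0.161  0.008]
sbar [ 0.424 -0.161  0.042]
```

View pics/c1.png

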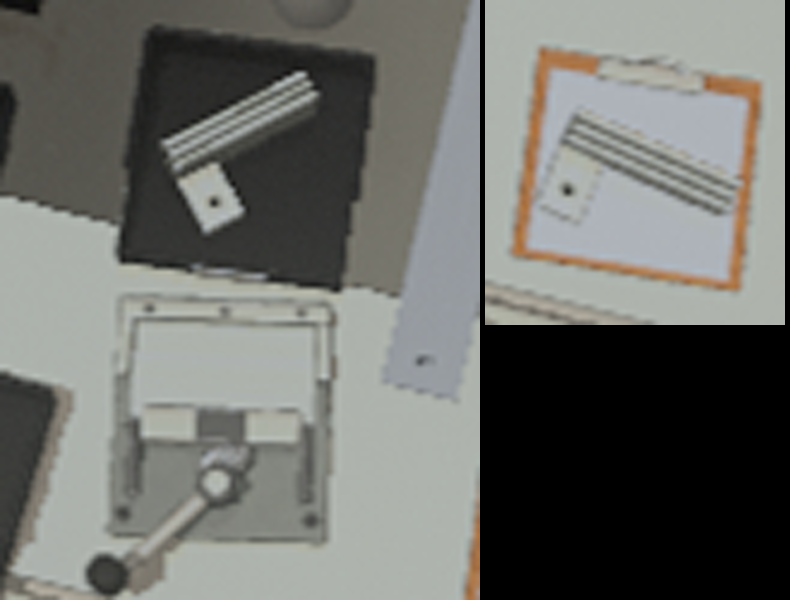

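The crop confirms it: the clipboard sample has its tab at the near left, and the part in the bin by the fence has the same shape. Next I raise the arm and swing it over the clamp.

```bash
python3 -m jog '[{"translation":[0,0,0.04]},{"translation":[0,0,0.04]},{"translation":[0.005,-0.03,0.025]},{"translation":[0.018,-0.035,0],"twist":[0,0,-0.06]},{"translation":[0.018,-0.035,0],"twist":[0,0,-0.06]},{"translation":[0.018,-0.035,0],"twist":[0,0,-0.06]},{"translation":[0.018,-0.035,0],"twist":[0,0,-0.06]},{"translation":[0.018,-0.035,0],"twist":[0,0,-0.06]},{"translation":[0.018,-0.035,0],"twist":[0,0,-0.06]},{"translation":[0.018,-0.035,0],"twist":[0,0,-0.06]},{"translation":[0.018,-0.035,0],"twist":[0,0,-0.06]},{"translation":[0.018,-0.035,0]}]'
python3 -m jog '[{"translation":[0.02,-0.035,0]},{"translation":[0.02,-0.035,0]},{"translation":[0.02,-0.035,0]},{"translation":[0.02,-0.035,0]},{"translation":[0.02,-0.035,0]},{"translation":[0.02,-0.02,0]},{"translation":[0,0,0]},{"translation":[0,0,0]}]'
python3 - <<'E'
from h import *
o=shot("wrist","w1"); print(np.round(o["tool_pos"],4),np.round(o["tool_rot"],4))
V=load("w1")[3]; print(np.round(-V[:3,:3].T@V[:3,3],3),np.round(V[:3,:3],2),load("w1")[2][0])
print([np.round(atz("w1",u,v,0),3) for u,v in((0,0),(511,0),(0,383),(511,383))])
cv2.imwrite("pics/w1.png",crop("w1",0,0,512,384,1.5625))
E
```

```text
[0.1809 0.5977 0.2307] [-1.000e-04  1.464e-01  9.892e-01 -7.000e-04]
[0.104 0.622 0.374] [[ 0.29  0.96 -0.  ]
 [-0.91  0.27 -0.31]
 [-0.3   0.09  0.95]] [285.04581743   0.         253.22251956]
[array([-0.08 ,  0.377,  0.   ]), array([0.088, 0.93 , 0.   ]), array([0.434, 0.051, 0.   ]), array([0.695, 0.918, 0.   ])]invalid input
invalid input
```

View pics/w1.png

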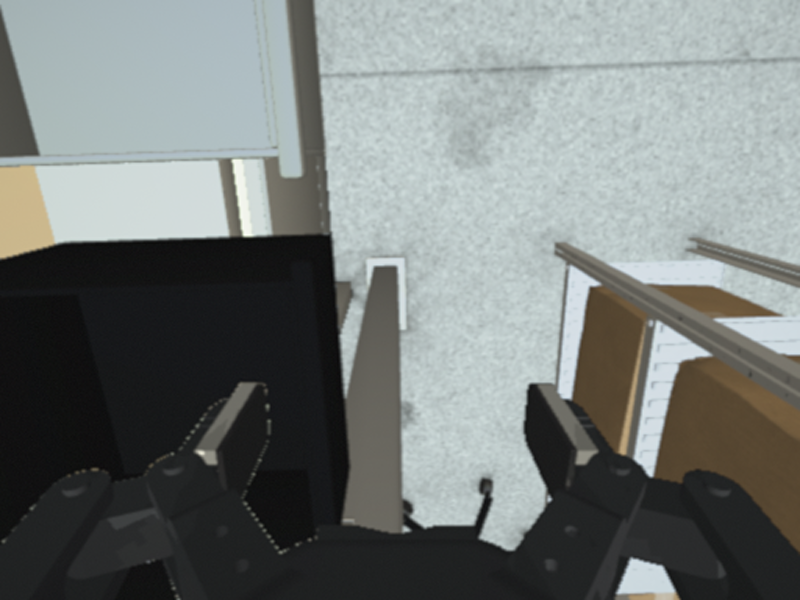

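The wrist picture shows fingers at (240,430) and (560,430), with the camera mounted on the tool's robot side. The rows were refused because they lack keys, so I'll give every key.

```bash
python3 -m jog '[{"translation":[0,0,0.04],"twist":[0,0,0],"gripper":0.085},{"translation":[0,0,0.04],"twist":[0,0,0],"gripper":0.085},{"translation":[0.005,-0.03,0.025],"twist":[0,0,0],"gripper":0.085},{"translation":[0.018,-0.035,0],"twist":[0,0,-0.06],"gripper":0.085},{"translation":[0.018,-0.035,0],"twist":[0,0,-0.06],"gripper":0.085},{"translation":[0.018,-0.035,0],"twist":[0,0,-0.06],"gripper":0.085},{"translation":[0.018,-0.035,0],"twist":[0,0,-0.06],"gripper":0.085},{"translation":[0.018,-0.035,0],"twist":[0,0,-0.06],"gripper":0.085},{"translation":[0.018,-0.035,0],"twist":[0,0,-0.06],"gripper":0.085},{"translation":[0.018,-0.035,0],"twist":[0,0,-0.06],"gripper":0.085},{"translation":[0.018,-0.035,0],"twist":[0,0,-0.06],"gripper":0.085},{"translation":[0.018,-0.035,0],"twist":[0,0,0],"gripper":0.085}]'
python3 -m jog '[{"translation":[0.02,-0.035,0],"twist":[0,0,0],"gripper":0.085},{"translation":[0.02,-0.035,0],"twist":[0,0,0],"gripper":0.085},{"translation":[0.02,-0.035,0],"twist":[0,0,0],"gripper":0.085},{"translation":[0.02,-0.035,0],"twist":[0,0,0],"gripper":0.085},{"translation":[0.02,-0.035,0],"twist":[0,0,0],"gripper":0.085},{"translation":[0.02,-0.02,0],"twist":[0,0,0],"gripper":0.085},{"translation":[0,0,0],"twist":[0,0,0],"gripper":0.04},{"translation":[0,0,0],"twist":[0,0,0],"gripper":0.04},{"translation":[0,0,0],"twist":[0,0,0],"gripper":0.04}]'
python3 - <<'E'
from h import *
o=shot("wrist","w1"); print(np.round(o["tool_pos"],4),np.round(o["tool_rot"],4),o["gripper_width"])
V=load("w1")[3]; print(np.round(-V[:3,:3].T@V[:3,3],3))
print([np.round(atz("w1",u,v,0),3) for u,v in((0,0),(511,0),(0,383),(511,383))])
cv2.imwrite("pics/w1b.png",crop("w1",0,0,512,384,1.5625))
E
```

```text
time: 1.2
tool_pos: [0.3483, 0.2514, 0.3364]
tool_rot: [0.0, 0.378, 0.926, 0.0]
force: [0.7, 0.6, 0.2]
gripper_width: 0.0848
grip_force: 0.0
time: 1.95
tool_pos: [0.4673, 0.0591, 0.3361]
tool_rot: [-0.001, 0.377, 0.926, 0.0]
force: [-0.8, 0.1, -0.6]
gripper_width: 0.0515
grip_force: 0.0
[0.4673 0.0591 0.3361] [-6.000e-04  3.769e-01  9.263e-01  1.000e-04] 0.05146506946184237
[0.41  0.115 0.479]
[array([ 0.056, -0.053,  0.   ]), array([0.574, 0.477, 0.   ]), array([ 0.448, -0.725,  0.   ]), array([1.258, 0.105, 0.   ])]
```

View pics/w1b.png

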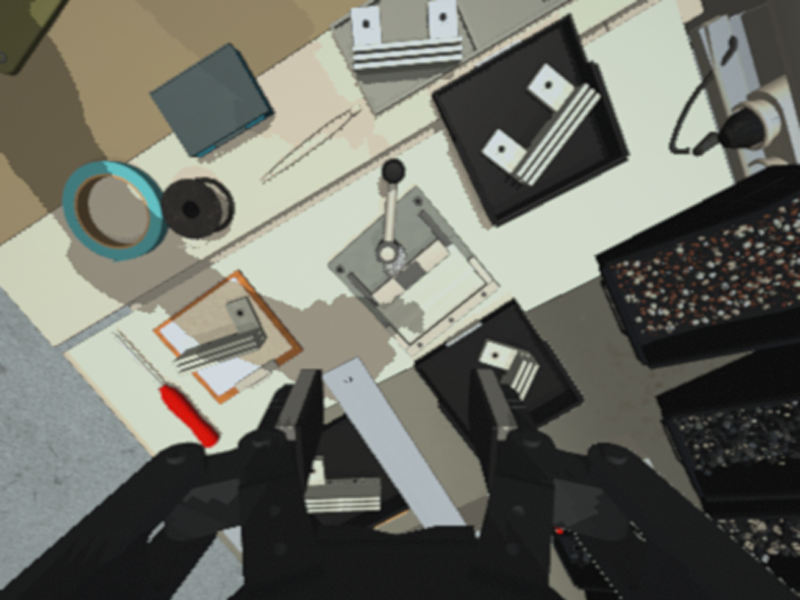

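The wrist picture shows the knob at (393,171), the pivot at (387,254), the fence running from (410,350) to (495,287), and the target bar at (520,372), partly hidden by a finger. I'll enlarge the clamp to read exact points.

```bash
python3 - <<'E'
from h import *
cv2.imwrite("pics/c2.png",crop("w1",200,92,335,232,4.28))
E
```

```text
(no output)
```

View pics/c2.png

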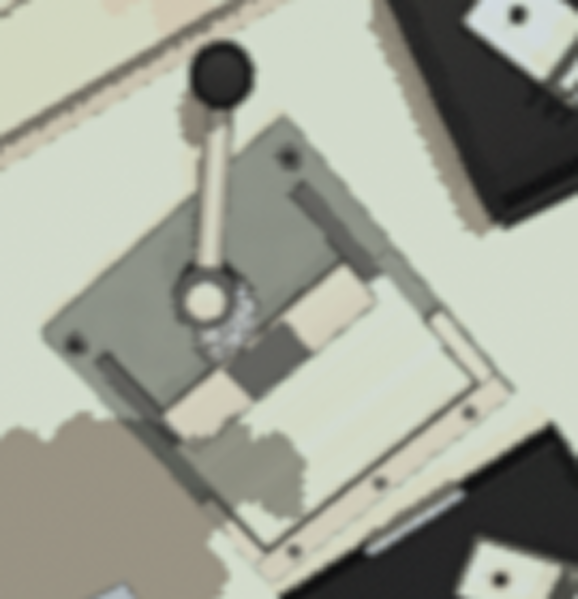

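```bash
python3 - <<'E'
from h import *
w=lambda a,b:("w1",200+(a+.5)/4.28-.5,92+(b+.5)/4.28-.5); t=lambda a,b:("top1",200+(a+.5)/4.8-.5,125+(b+.5)/4.8-.5)
W1=cloud("w1")
F=dict(hl=((469,412),(150,308)),hm=((380,483),(225,312)),hr=((293,551),(302,313)),piv=((205,301),(216,482)),knob=((221,73),(106,574)),bl=((289,157),(123,513)),br=((74,345),(311,521)),cl=((473,383),(132,318)),cr=((268,549),(318,323)))
R={}
for k,(a,b) in F.items():
    x=w(*a);R[k]=tri([x,t(*b)]);print(k,np.round(R[k],4),"depth",np.round(W1[round(x[2]),round(x[1])],4), "top",np.round(atz(*t(*b),R[k][2]),4))
E
```

```text
hl [0.5777 0.0828 0.0235] depth [0.5774 0.0823 0.0237] top [0.5778 0.0829 0.0235]
hm [0.5735 0.0386 0.0282] depth [0.5747 0.0376 0.0217] top [0.5735 0.0386 0.0282]
hr [ 0.5724 -0.007   0.0244] depth [ 0.5718 -0.007   0.0235] top [ 0.5728 -0.0068  0.0244]
piv [0.4701 0.0444 0.0515] depth [0.4711 0.0441 0.047 ] top [0.4703 0.0444 0.0515]
knob [0.4176 0.104  0.0799] depth [0.4174 0.1038 0.0887] top [0.4177 0.1039 0.0799]
bl [0.4574 0.0995 0.02  ] depth [0.4575 0.0994 0.015 ] top [0.4573 0.0995 0.02  ]
br [ 0.4508 -0.0092  0.0203] depth [ 0.4515 -0.0103  0.0149] top [ 0.4505 -0.0092  0.0203]
cl [0.571  0.0925 0.023 ] depth [0.5725 0.091  0.0143] top [0.5721 0.0936 0.023 ]
cr [ 0.5684 -0.0165  0.014 ] depth [ 0.567  -0.0165  0.0162] top [ 0.5688 -0.0163  0.014 ]
```

```bash
python3 -m jog '[{"translation":[-0.017,0.015,-0.03],"twist":[0,0,-0.04],"gripper":0.034},{"translation":[-0.017,0.015,-0.03],"twist":[0,0,-0.04],"gripper":0.034},{"translation":[-0.016,0.015,-0.03],"twist":[0,0,0],"gripper":0.034},{"translation":[0,0,-0.035],"twist":[0,0,0],"gripper":0.034},{"translation":[0,0,-0.035],"twist":[0,0,0],"gripper":0.034},{"translation":[0,0,-0.035],"twist":[0,0,0],"gripper":0.034},{"translation":[0,0,0],"twist":[0,0,0],"gripper":0.034},{"translation":[0,0,0],"twist":[0,0,0],"gripper":0.034}]'
python3 - <<'E'
from h import *
o=status.get_obs();print(np.round(o["tool_pos"],4),np.round(o["tool_rot"],4),np.round(o["joint_positions"],2))
p=np.array([.4707,.0438])
for a in (1.04,.8,.6,.4,.2,0,-.04):
    t=np.deg2rad(71.7)+a;print(a,np.round(p+.08*np.array([np.cos(t),np.sin(t)]),4))
E
```

```text
time: 2.67
tool_pos: [0.4163, 0.104, 0.1407]
tool_rot: [-0.002, 0.413, 0.911, -0.001]
force: [0.4, -0.7, 1.3]
gripper_width: 0.0341
grip_force: 0.0
[0.4163 0.104  0.1407] [-0.0018  0.4129  0.9108 -0.0013] [-0.36  0.62  0.01  2.23 -0.02  0.3   0.39]
1.04 [0.4179 0.1039]
0.8 [0.4337 0.1147]
0.6 [0.4485 0.1207]
0.4 [0.4643 0.1235]
0.2 [0.4802 0.1232]
0 [0.4958 0.1198]
-0.04 [0.4988 0.1187]
```

```bash
python3 -m jog '[{"translation":[0.001,0,-0.03],"twist":[0,0,0],"gripper":0.034},{"translation":[0,0,-0.03],"twist":[0,0,0],"gripper":0.034},{"translation":[0,0,-0.03],"twist":[0,0,0],"gripper":0.034},{"translation":[0,0,0],"twist":[0,0,0],"gripper":0.03},{"translation":[0,0,0],"twist":[0,0,0],"gripper":0.03}]'
python3 -m jog '[{"translation":[0.008,0.0054,0],"twist":[0,0,-0.12],"gripper":0.03},{"translation":[0.008,0.0054,0],"twist":[0,0,-0.12],"gripper":0.03},{"translation":[0.0074,0.003,0],"twist":[0,0,-0.1],"gripper":0.03},{"translation":[0.0074,0.003,0],"twist":[0,0,-0.1],"gripper":0.03},{"translation":[0.0079,0.0014,0],"twist":[0,0,-0.1],"gripper":0.03},{"translation":[0.0079,0.0014,0],"twist":[0,0,-0.1],"gripper":0.03},{"translation":[0.008,-0.0002,0],"twist":[0,0,-0.1],"gripper":0.03},{"translation":[0.008,-0.0002,0],"twist":[0,0,-0.1],"gripper":0.03},{"translation":[0.0078,-0.0017,0],"twist":[0,0,-0.1],"gripper":0.03},{"translation":[0.0078,-0.0017,0],"twist":[0,0,-0.1],"gripper":0.03},{"translation":[0.003,-0.001,0],"twist":[0,0,0],"gripper":0.03},{"translation":[0,0,0],"twist":[0,0,0],"gripper":0.03}]'
```

```text
time: 3.08
tool_pos: [0.4199, 0.1039, 0.0526]
tool_rot: [0.001, 0.414, 0.91, 0.001]
force: [0.2, -0.2, 0.2]
gripper_width: 0.0302
grip_force: 0.0
time: 4.08
tool_pos: [0.5006, 0.1194, 0.0544]
tool_rot: [-0.001, 0.811, 0.586, 0.002]
force: [-2.7, 1.2, 2.3]
gripper_width: 0.03
grip_force: 1.6
```

The lever reached its open stop. I'll open the fingers, rise, and go to view the bin.

```bash
python3 -m jog '[{"translation":[-0.003,0.001,0],"twist":[0,0,0],"gripper":0.045},{"translation":[0,0,0],"twist":[0,0,0],"gripper":0.045},{"translation":[0,0,0.03],"twist":[0,0,0],"gripper":0.045},{"translation":[0,0,0.04],"twist":[0,0,0],"gripper":0.045},{"translation":[0,0,0.04],"twist":[0,0,0.08],"gripper":0.085},{"translation":[0.02,-0.02,0.03],"twist":[0,0,0.12],"gripper":0.085},{"translation":[0.02,-0.02,0.03],"twist":[0,0,0.12],"gripper":0.085},{"translation":[0.02,-0.02,0.03],"twist":[0,0,0.12],"gripper":0.085},{"translation":[0.02,-0.02,0.02],"twist":[0,0,0.12],"gripper":0.085},{"translation":[0.01,-0.005,0.02],"twist":[0,0,0.12],"gripper":0.085},{"translation":[0,0,0],"twist":[0,0,0.08],"gripper":0.085},{"translation":[0,0,0],"twist":[0,0,0],"gripper":0.085}]'
python3 - <<'E'
from h import *
import time
o=shot("wrist","w2"); print(np.round(o["tool_pos"],4),np.round(o["tool_rot"],4),np.abs(o["qvel"]).max())
cv2.imwrite("pics/w2.png",crop("w2",0,0,512,384,1.5625))
E
```

```text
time: 5.08
tool_pos: [0.5888, 0.0328, 0.2934]
tool_rot: [0.002, 0.537, 0.844, 0.002]
force: [-0.3, 0.4, -0.2]
gripper_width: 0.0849
grip_force: 0.0
[0.5888 0.0328 0.2934] [0.0021 0.5367 0.8438 0.0017] 0.10492540168285194
```

View pics/w2.png

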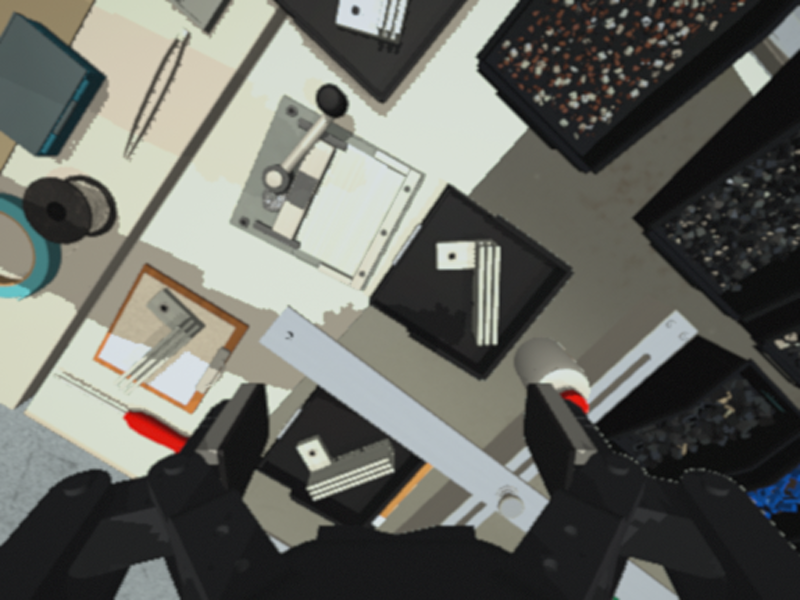

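The lever is open, with the jaw drawn back. The target bar runs (488,241)–(488,345), with its tab at (455,256). I'll measure the bar from the wrist and top depth.

```bash
python3 - <<'E'
from h import *
for tag in("w2","top1"):
    W=cloud(tag); B=np.abs(W[...,0]-.686)<.065; B&=np.abs(W[...,1]-.03)<.06
    bright=load(tag)[0].min(-1)>110
    for lo,hi in((.032,.055),(.01,.022)):
        m=B&(W[...,2]>lo)&(W[...,2]<hi)
        if lo<.03: m&=bright
        Q=W[m]
        r=cv2.minAreaRect(Q[:,:2].astype(np.float32)*1000); print(tag,lo,len(Q),np.round(r[0],1),np.round(r[1],1),round(r[2],1),"z",np.round(np.percentile(Q[:,2],[10,50,90]),4))
w=lambda a,b:("w2",(a+.5)/1.5625-.5,(b+.5)/1.5625-.5)
t=lambda a,b:("top1",200+(a+.5)/4.8-.5,125+(b+.5)/4.8-.5)
# bar ends' middle, top edge; tab hole
for n,a,b in(("tabend",(489,241),(168,158)),("farend",(488,345),(312,84)),("hole",(452,257),(214,202))): print(n,np.round(tri([w(*a),t(*b)]),4))
o=status.get_obs();print(np.round(o["tool_pos"],4),np.round(o["tool_rot"],4))
E
```

```text
w2 0.032 1264 [699.8  33.5] [116.5  90.7] 81.8 z [0.0336 0.0367 0.0423]
w2 0.01 415 [654.2  49.2] [48.8 26. ] 26.6 z [0.0145 0.0158 0.0169]
top1 0.032 332 [700.3  33.2] [114.1  89.4] 81.3 z [0.0329 0.0368 0.0422]
top1 0.01 108 [655.   48.9] [51. 25.] 28.0 z [0.0118 0.0148 0.0173]
tabend [0.6695 0.0719 0.0222]
farend [ 0.7094 -0.0154  0.0435]
hole [0.6433 0.0441 0.0221]
[0.5874 0.0338 0.2921] [6.000e-04 5.377e-01 8.431e-01 9.000e-04]
```

```bash
python3 - <<'E'
from h import *
for tag in("w2","top1"):
    W=cloud(tag); B=np.hypot(W[...,0]-.686,W[...,1]-.03)<.06
    br=load(tag)[0].min(-1)
    m=(B&(W[...,2]>.037)&(W[...,2]<.055)).astype(np.uint8)
    n,l,s,c=cv2.connectedComponentsWithStats(m); k=1+s[1:,4].argmax(); Q=W[l==k]
    r=cv2.minAreaRect(Q[:,:2].astype(np.float32)*1000); print(tag,len(Q),np.round(r[0],1),np.round(r[1],1),round(r[2],1),"z",np.round(np.percentile(Q[:,2],[10,50,90]),4))
    print(cv2.fitLine(Q[:,:2].astype(np.float32),cv2.DIST_HUBER,0,.001,.001).ravel())
E
```

```text
w2 212 [688.4  26.9] [ 4.5 96.1] 27.2 z [0.0386 0.0416 0.0427]
[ 0.45705992 -0.8894359   0.69367427  0.01561591]
top1 161 [689.4  25.9] [20.  94.4] 28.2 z [0.0379 0.0402 0.0428]
[ 0.4623974  -0.8866728   0.68786913  0.02709646]
```

```bash
python3 - <<'E'
from h import *
cv2.imwrite("pics/c3.png",np.hstack([crop("w2",270,145,335,230,6),crop("top1",230,135,270,175,10)[:510]]))
E
```

```text
Traceback (most recent call last):
ValueError: all the input array dimensions except for the concatenation axis must match exactly, but along dimension 0, the array at index 0 has size 510 and the array at index 1 has size 400
```

```bash
python3 - <<'E'
from h import *
cv2.imwrite("pics/c3.png",np.hstack([crop("w2",270,145,335,225,6),crop("top1",230,137,270,177,12)[:480,:410]]))
E
```

```text
(no output)
```

View pics/c3.png

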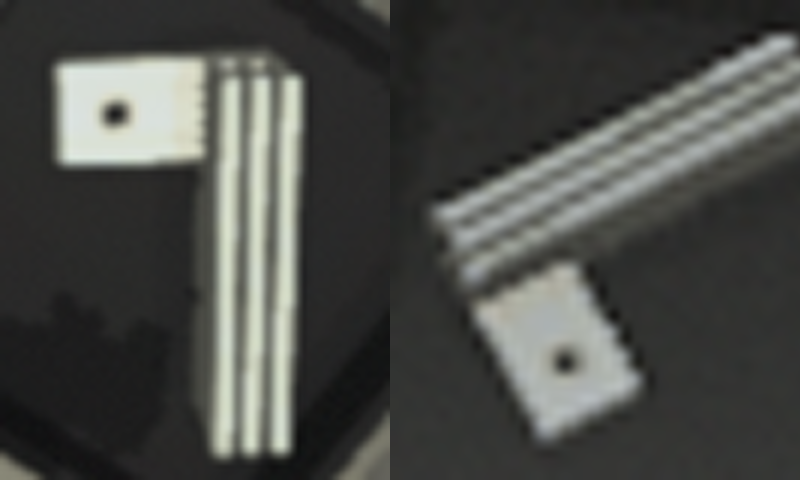

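The crop shows the bar's top corners at (218,75), (302,75), (210,457) and (291,457) in the wrist view, and the tab end at (432,213)/(467,283) in the top view.

```bash
python3 - <<'E'
from h import *
w=lambda a,b:("w2",270+(a+.5)/6-.5,145+(b+.5)/6-.5); t=lambda a,b:("top1",230+(a-390+.5)/12-.5,137+(b+.5)/12-.5)
t1=lambda a,b:("top1",200+(a+.5)/4.8-.5,125+(b+.5)/4.8-.5)
P=[tri([w(302,75),t(434,213)]),tri([w(218,75),t(467,284)]),tri([w(291,457),t1(303,72)]),tri([w(210,457),t1(319,96)])]
print(np.round(P,4))
for z in(.041,):
    w4=np.array([atz(*w(*q),z) for q in((302,75),(218,75),(291,457),(210,457))]); t4=np.array([atz(*q,z) for q in(t(434,213),t(467,284),t1(303,72),t1(319,96))])
    for n,A in(("w",w4),("t",t4)):
        c=A.mean(0); d=(A[2]+A[3]-A[0]-A[1])/2; print(n,np.round(c,4),"len",np.hypot(*d[:2]).round(4),"ang",np.degrees(np.arctan2(d[1],d[0])).round(1),"wid",np.hypot(*(A[0]-A[1])[:2]).round(4))
E
```

```text
[[ 0.6735  0.0744  0.044 ]
 [ 0.6548  0.0665  0.0476]
 [ 0.7148 -0.01    0.0498]
 [ 0.6995 -0.0195  0.0461]]
w [0.6881 0.0266 0.041 ] len 0.0977 ang -62.6 wid 0.0197
t [0.6872 0.0278 0.041 ] len 0.0962 ang -63.1 wid 0.0193
```

```bash
python3 -m jog '[{"translation":[0.0335,-0.002,-0.015],"twist":[0,0,0.04],"gripper":0.045},{"translation":[0.0335,-0.0025,-0.015],"twist":[0,0,0],"gripper":0.045},{"translation":[0.0335,-0.0025,-0.015],"twist":[0,0,0],"gripper":0.045},{"translation":[0,0,-0.035],"twist":[0,0,0],"gripper":0.045},{"translation":[0,0,-0.035],"twist":[0,0,0],"gripper":0.045},{"translation":[0,0,-0.035],"twist":[0,0,0],"gripper":0.045},{"translation":[0,0,-0.035],"twist":[0,0,0],"gripper":0.045},{"translation":[0,0,-0.027],"twist":[0,0,0],"gripper":0.045},{"translation":[0,0,0],"twist":[0,0,0],"gripper":0.045},{"translation":[0,0,0],"twist":[0,0,0],"gripper":0.045},{"translation":[0,0,0],"twist":[0,0,0],"gripper":0.045}]'
```

```text
time: 6.05
tool_pos: [0.6887, 0.0274, 0.0809]
tool_rot: [0.001, 0.52, 0.854, 0.001]
force: [0.5, 0.0, 0.0]
gripper_width: 0.045
grip_force: 0.0
```

```bash
python3 -m jog '[{"translation":[-0.001,0,-0.03],"twist":[0,0,0],"gripper":0.045},{"translation":[0,0,-0.02],"twist":[0,0,0],"gripper":0.045},{"translation":[0,0,-0.012],"twist":[0,0,0],"gripper":0.045},{"translation":[0,0,0],"twist":[0,0,0],"gripper":0.045},{"translation":[0,0,0],"twist":[0,0,0],"gripper":0.01},{"translation":[0,0,0],"twist":[0,0,0],"gripper":0.01},{"translation":[0,0,0],"twist":[0,0,0],"gripper":0.01},{"translation":[0,0,0],"twist":[0,0,0],"gripper":0.01},{"translation":[0,0,0],"twist":[0,0,0],"gripper":0.01},{"translation":[0,0,0],"twist":[0,0,0],"gripper":0.01}]' 50
```

```text
time: 6.88
tool_pos: [0.6885, 0.027, 0.0196]
tool_rot: [0.002, 0.52, 0.854, 0.001]
force: [0.4, 0.7, 6.8]
gripper_width: 0.0166
grip_force: 50.5
```

Gripped. Lifting it and carrying it over the clamp bed.

```bash
python3 -m jog '[{"translation":[0,0,0.02],"twist":[0,0,0],"gripper":0.01},{"translation":[0,0,0.03],"twist":[0,0,0],"gripper":0.01},{"translation":[0,0,0.03],"twist":[0,0,0],"gripper":0.01},{"translation":[0,0,0.03],"twist":[0,0,0],"gripper":0.01},{"translation":[-0.025,0.003,0],"twist":[0,0,-0.09],"gripper":0.01},{"translation":[-0.035,0.003,0],"twist":[0,0,-0.11],"gripper":0.01},{"translation":[-0.035,0.003,0],"twist":[0,0,-0.11],"gripper":0.01},{"translation":[-0.024,0.003,0],"twist":[0,0,-0.11],"gripper":0.01},{"translation":[-0.01,0,-0.02],"twist":[0,0,-0.114],"gripper":0.01},{"translation":[0,0,-0.02],"twist":[0,0,0],"gripper":0.01},{"translation":[0,0,0],"twist":[0,0,0],"gripper":0.01},{"translation":[0,0,0],"twist":[0,0,0],"gripper":0.01}]'
python3 - <<'E'
from h import *
o=shot("wrist","w3"); shot("top","top3"); o=status.get_obs();print(np.round(o["tool_pos"],4),np.round(o["tool_rot"],4),o["gripper_width"],o["grip_force"],o["force"])
im=np.zeros((450,780,3),np.uint8); a=crop("w3",90,90,420,384,1.53)[:450,:505]; im[:a.shape[0],:a.shape[1]]=a
b=crop("top3",205,150,295,240,3); im[:270,507:777]=b; cv2.imwrite("pics/w3.png",im)
E
```

```text
time: 7.88
tool_pos: [0.5576, 0.0392, 0.0873]
tool_rot: [-0.0, 0.727, 0.687, -0.0]
force: [0.6, -1.1, -0.1]
gripper_width: 0.0166
grip_force: 49.4
[0.5591 0.0389 0.0884] [0.0008 0.7269 0.6867 0.001 ] 0.01700640552994224 49.37267482280731 [-0.36100199 -0.8802757  -0.67215692]
```

View pics/w3.png

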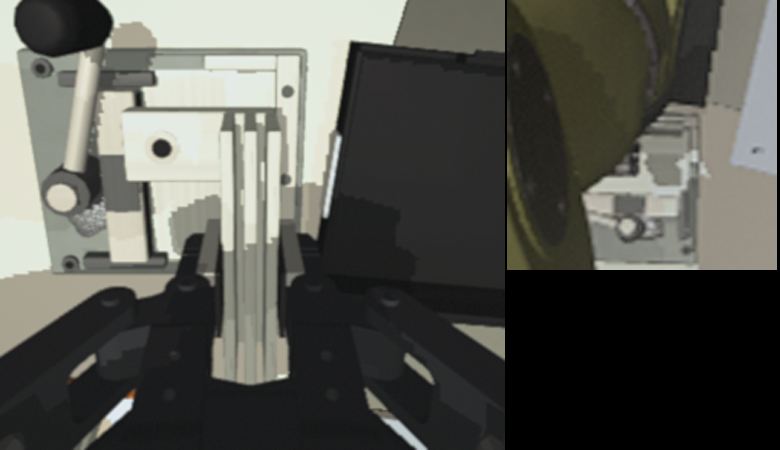

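The picture shows the part held level, parallel to the fence, with its tab (126–230,108–180) toward the jaw and its bar end at (222–280,130).

```bash
python3 - <<'E'
from h import *
bx=np.array([-.058,-.998]);by=np.array([.998,-.058]);bed=np.array([.5427,.0397])
w=lambda a,b:("w3",90+(a+.5)/1.53-.5,90+(b+.5)/1.53-.5)
for n,q,z in(("barL",(222,131),.1095),("barR",(280,131),.1095),("tab tip far",(124,110),.0835),("tab tip near",(127,180),.0835),("fenceL",(276,70),.022),("hole",(288,91),.022),("hole2",(286,180),.022),("fence face",(276,110),.022)):
    d=atz(*w(*q),z)[:2]-bed; print(n,np.round(d@bx,4),np.round(d@by,4))
E
```

```text
barL -0.0485 0.0063
barR -0.0485 0.0229
tab tip far -0.0489 -0.0288
tab tip near -0.0232 -0.0301
fenceL -0.0549 0.0267
hole -0.045 0.0326
hole2 0.0008 0.0329
fence face -0.0357 0.0271
```

```bash
python3 -m jog '[{"translation":[0.001,0,-0.02],"twist":[0,0,0],"gripper":0.01},{"translation":[0,0,-0.02],"twist":[0,0,0],"gripper":0.01},{"translation":[0,0,-0.01],"twist":[0,0,0],"gripper":0.01},{"translation":[0,0,-0.005],"twist":[0,0,0],"gripper":0.01},{"translation":[0,0,-0.003],"twist":[0,0,0],"gripper":0.01},{"translation":[0,0,-0.002],"twist":[0,0,0],"gripper":0.01},{"translation":[0,0,0],"twist":[0,0,0],"gripper":0.01},{"translation":[0,0,0],"twist":[0,0,0],"gripper":0.01}]'
```

```text
time: 8.65
tool_pos: [0.5592, 0.039, 0.028]
tool_rot: [0.0, 0.727, 0.687, 0.0]
force: [-0.9, 0.4, -0.8]
gripper_width: 0.0171
grip_force: 49.5
```

```bash
python3 -m jog '[{"translation":[0,0,-0.0015],"twist":[0,0,0],"gripper":0.01},{"translation":[0,0,-0.001],"twist":[0,0,0],"gripper":0.01},{"translation":[0,0,0],"twist":[0,0,0],"gripper":0.01},{"translation":[0,0,0],"twist":[0,0,0],"gripper":0.01}]'
```

```text
time: 8.98
tool_pos: [0.5594, 0.0391, 0.0266]
tool_rot: [0.001, 0.727, 0.687, 0.001]
force: [-2.4, 0.7, 11.1]
gripper_width: 0.0171
grip_force: 51.0
```

```bash
python3 -m jog '[{"translation":[0,0,0],"twist":[0,0,0],"gripper":0.034},{"translation":[0,0,0],"twist":[0,0,0],"gripper":0.034},{"translation":[0,0,0],"twist":[0,0,0],"gripper":0.034},{"translation":[0,0,0.02],"twist":[0,0,0],"gripper":0.034},{"translation":[0,0,0.03],"twist":[0,0,0],"gripper":0.034},{"translation":[0,0,0.035],"twist":[0,0,0],"gripper":0.034},{"translation":[0,0,0.035],"twist":[0,0,0],"gripper":0.034},{"translation":[-0.02,0.026,0],"twist":[0,0,-0.09],"gripper":0.034},{"translation":[-0.022,0.026,0],"twist":[0,0,-0.09],"gripper":0.034},{"translation":[-0.021,0.029,0],"twist":[0,0,-0.08],"gripper":0.034},{"translation":[0,0,0],"twist":[0,0,0],"gripper":0.034},{"translation":[0,0,0],"twist":[0,0,0],"gripper":0.034}]'
python3 - <<'E'
from h import *
bx=np.array([-.058,-.998]);by=np.array([.998,-.058]);bed=np.array([.5427,.0397])
o=status.get_obs();print(np.round(o["tool_pos"],4),np.round(o["tool_rot"],4))
shot("wrist","w4");W=cloud("w4");D=W[...,:2]-bed;X=D@bx;Y=D@by
m=(np.abs(X)<.053)&(Y>-.02)&(Y<.04)&(W[...,2]>.04)&(W[...,2]<.055)
print(m.sum(), np.round(np.percentile(X[m],[2,50,98]),4),np.round(np.percentile(Y[m],[2,50,98]),4),np.median(W[m][:,2]))
E
```

```text
time: 9.98
tool_pos: [0.4941, 0.1227, 0.1446]
tool_rot: [-0.001, 0.808, 0.589, -0.0]
force: [0.7, 0.5, -1.2]
gripper_width: 0.034
grip_force: 0.0
[0.4941 0.1227 0.1446] [-8.000e-04  8.082e-01  5.889e-01 -4.000e-04]
1414 [-0.0484 -0.0113  0.0332] [0.0073 0.0156 0.0248] 0.04829739815848899
```

The bar lies at y 7–25 mm in the bed frame and is centred in x. Now to cage the knob and close.

```bash
python3 -m jog '[{"translation":[0.0022,-0.003,-0.03],"twist":[0,0,0],"gripper":0.034},{"translation":[0,0,-0.032],"twist":[0,0,0],"gripper":0.034},{"translation":[0,0,-0.032],"twist":[0,0,0],"gripper":0.034},{"translation":[0,0,0],"twist":[0,0,0],"gripper":0.03},{"translation":[0,0,0],"twist":[0,0,0],"gripper":0.03}]'
python3 -m jog '[{"translation":[-0.0078,0.0017,0],"twist":[0,0,0.1],"gripper":0.03},{"translation":[-0.0078,0.0017,0],"twist":[0,0,0.1],"gripper":0.03},{"translation":[-0.008,0.0002,0],"twist":[0,0,0.1],"gripper":0.03},{"translation":[-0.008,0.0002,0],"twist":[0,0,0.1],"gripper":0.03},{"translation":[-0.0079,-0.0014,0],"twist":[0,0,0.1],"gripper":0.03},{"translation":[-0.0079,-0.0014,0],"twist":[0,0,0.1],"gripper":0.03},{"translation":[-0.0074,-0.003,0],"twist":[0,0,0.1],"gripper":0.03},{"translation":[-0.0074,-0.003,0],"twist":[0,0,0.1],"gripper":0.03},{"translation":[-0.004,-0.0024,0],"twist":[0,0,0.06],"gripper":0.03},{"translation":[-0.004,-0.0028,0],"twist":[0,0,0.06],"gripper":0.03},{"translation":[0,0,0],"twist":[0,0,0],"gripper":0.03}]'
```

```text
time: 10.45
tool_pos: [0.4976, 0.1153, 0.05]
tool_rot: [-0.0, 0.811, 0.586, -0.001]
force: [0.0, -0.6, 1.2]
gripper_width: 0.0302
grip_force: 0.0
time: 11.37
tool_pos: [0.4302, 0.1075, 0.0529]
tool_rot: [0.002, 0.464, 0.886, 0.002]
force: [0.9, 2.3, 0.8]
gripper_width: 0.03
grip_force: 1.0
```

```bash
python3 -m jog '[{"translation":[-0.0035,-0.0015,0],"twist":[0,0,0.05],"gripper":0.03},{"translation":[-0.0035,-0.002,0],"twist":[0,0,0.05],"gripper":0.03},{"translation":[-0.0032,-0.0024,0],"twist":[0,0,0.05],"gripper":0.03},{"translation":[0,0,0],"twist":[0,0,0],"gripper":0.03},{"translation":[0,0,0],"twist":[0,0,0],"gripper":0.03}]'
python3 -m jog '[{"translation":[-0.003,-0.0025,0],"twist":[0,0,0.03],"gripper":0.03},{"translation":[0,0,0],"twist":[0,0,0],"gripper":0.03},{"translation":[0,0,0],"twist":[0,0,0],"gripper":0.03}]'
```

```text
time: 11.78
tool_pos: [0.4205, 0.1009, 0.0526]
tool_rot: [0.002, 0.399, 0.917, 0.001]
force: [4.2, 1.2, 1.4]
gripper_width: 0.0299
grip_force: 1.3
time: 12.03
tool_pos: [0.4183, 0.0993, 0.053]
tool_rot: [0.0, 0.384, 0.923, 0.0]
force: [4.5, 2.1, 4.2]
gripper_width: 0.0301
grip_force: 2.5
```

```bash
python3 -m jog '[{"translation":[-0.0025,-0.0025,0],"twist":[0,0,0.03],"gripper":0.03},{"translation":[0,0,0],"twist":[0,0,0],"gripper":0.03},{"translation":[0,0,0],"twist":[0,0,0],"gripper":0.03}]'
python3 -m jog '[{"translation":[-0.0025,-0.0025,0],"twist":[0,0,0.03],"gripper":0.03},{"translation":[0,0,0],"twist":[0,0,0],"gripper":0.03},{"translation":[0,0,0],"twist":[0,0,0],"gripper":0.03}]'
```

```text
time: 12.28
tool_pos: [0.4171, 0.0981, 0.0535]
tool_rot: [-0.001, 0.37, 0.929, 0.0]
force: [5.3, 3.7, -2.0]
gripper_width: 0.0297
grip_force: 3.7
time: 12.53
tool_pos: [0.4164, 0.0971, 0.0542]
tool_rot: [-0.001, 0.355, 0.935, 0.001]
force: [7.7, 6.9, -6.2]
gripper_width: 0.0303
grip_force: 5.2
```

```bash
python3 -m jog '[{"translation":[-0.003,-0.003,0],"twist":[0,0,0],"gripper":0.03},{"translation":[-0.002,-0.002,0],"twist":[0,0,0],"gripper":0.03},{"translation":[0,0,0],"twist":[0,0,0],"gripper":0.03},{"translation":[0,0,0],"twist":[0,0,0],"gripper":0.03}]'
python3 - <<'E'
from h import *
bx=np.array([-.058,-.998]);by=np.array([.998,-.058]);bed=np.array([.5427,.0397])
shot("wrist","w5");W=cloud("w5");D=W[...,:2]-bed;X=D@bx;Y=D@by
m=(np.abs(X)<.053)&(Y>-.02)&(Y<.04)&(W[...,2]>.04)&(W[...,2]<.055)
print(m.sum(), np.round(np.percentile(X[m],[2,50,98]),4),np.round(np.percentile(Y[m],[2,50,98]),4),np.median(W[m][:,2]))
E
```

```text
time: 12.87
tool_pos: [0.4148, 0.0954, 0.0557]
tool_rot: [-0.002, 0.353, 0.935, 0.002]
force: [9.9, 14.6, -11.0]
gripper_width: 0.0298
grip_force: 8.5
163 [-0.0484 -0.0445 -0.0381] [0.0076 0.0091 0.0164] 0.044203448321243004
```

Firm resistance of about 18 N. I'll back off, open, rise and look.

```bash
python3 -m jog '[{"translation":[0.004,0.004,0],"twist":[0,0,0],"gripper":0.03},{"translation":[0.003,0.003,0],"twist":[0,0,0],"gripper":0.034},{"translation":[0,0,0],"twist":[0,0,0],"gripper":0.045},{"translation":[0,0,0],"twist":[0,0,0],"gripper":0.045},{"translation":[0,0,0.03],"twist":[0,0,0],"gripper":0.045},{"translation":[0,0,0.04],"twist":[0,0,0],"gripper":0.045},{"translation":[0,0,0.04],"twist":[0,0,0],"gripper":0.045},{"translation":[0,0,0.04],"twist":[0,0,0],"gripper":0.045},{"translation":[0,0,0.04],"twist":[0,0,0],"gripper":0.045},{"translation":[0,0,0.04],"twist":[0,0,0],"gripper":0.045},{"translation":[0,0,0],"twist":[0,0,0],"gripper":0.045},{"translation":[0,0,0],"twist":[0,0,0],"gripper":0.045}]'
python3 - <<'E'
from h import *
bx=np.array([-.058,-.998]);by=np.array([.998,-.058]);bed=np.array([.5427,.0397])
shot("wrist","w6");W=cloud("w6");D=W[...,:2]-bed;X=D@bx;Y=D@by
f=lambda m:print(m.sum(), np.round(np.percentile(X[m],[2,50,98]),4),np.round(np.percentile(Y[m],[2,50,98]),4),np.median(W[m][:,2]))
m=(np.abs(X)<.053)&(Y>-.02)&(Y<.04)&(W[...,2]>.043)&(W[...,2]<.055);f(m)
for s in(X<-.02,X>.02): f(m&s)
k=(np.hypot(*(W[...,:2]-[.415,.097]).transpose(2,0,1))<.03)&(W[...,2]>.08)&(W[...,2]<.095)
c=W[k][:,:2].mean(0)if k.any() else 0;print("knob",c); r=c-[.4707,.0438]; print("lever",np.radians(np.degrees(np.arctan2(r[1],r[0]))-71.7))
cv2.imwrite("pics/w6.png",crop("w6",150,60,400,260,3))
E
```

```text
time: 13.92
tool_pos: [0.4163, 0.0957, 0.2875]
tool_rot: [-0.003, 0.357, 0.934, -0.003]
force: [-0.3, -0.2, 0.2]
gripper_width: 0.0454
grip_force: 0.0
497 [-0.0471  0.0143  0.046 ] [0.0085 0.0163 0.0261] 0.04820431872662342
67 [-0.0483 -0.0443 -0.0389] [0.0087 0.0177 0.0257] 0.048058779693171
207 [0.0204 0.0333 0.0467] [0.0085 0.0163 0.0263] 0.04826095428760555
knob [0.41827159 0.10609638]
lever 1.018990309275585
```

View pics/w6.png

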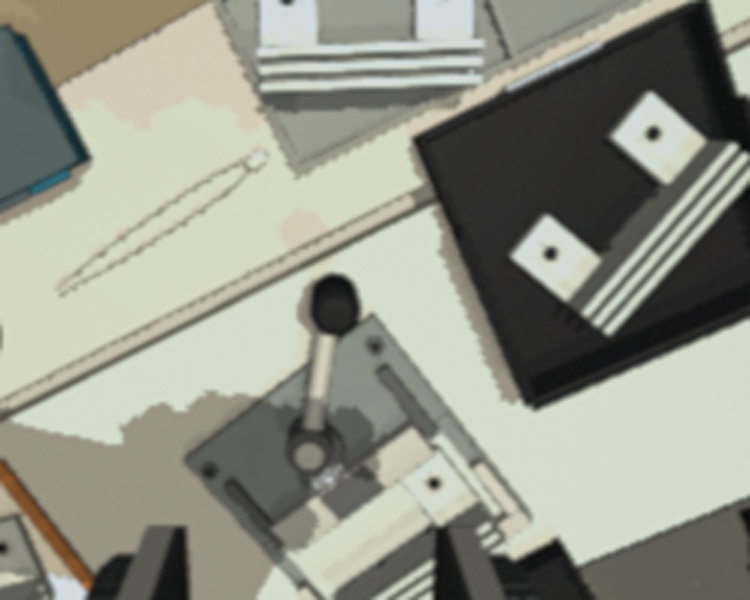

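The jaw bears on the tab at (430,480). The bar lies parallel to the fence, spanning y 8.5–26 mm, and the lever is at about 1.02 rad. The gripper is clear of everything, so I hand in.

```bash
python3 -c "
from bench import order
print(order.close_job())"
```

```text
the job is handed in; nothing more can be done
None
```

The left-tab heatsink is clamped against the fence, with the lever at about 1.02 rad and the gripper clear; I handed the job in, but no verdict was returned.

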